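# Snap the dust cap onto the wheel hub and hold it down

## Robot

A 7-joint arm with a two-finger parallel gripper is mounted at the origin on a cart in front of the work surface, level with it; the furniture and walls round the work are solid. World frame = base frame: x ahead of the robot, y to its left, z up, the work surface at z = 0. Lengths are in m, angles in rad, forces in N, time in s.
With the tool pointing down it reaches from about 0.425 to 0.875 m from the base axis. Payload 4.7 kg.
Tool frame: the origin (TCP) lies at the very end of the fingers, on their centre line; the grasp point (between the pads) lies 19 mm behind it; z points along the fingers, y is the line along which they close (so a half turn about z gives the same grasp; the last joint's range is limited). The gripper opens to 87 mm and grips with 3 to 60 N. Pads are 19 mm wide; open, the fingers measure 117 mm over their backs; the gripper's body (75 mm by 190 mm) begins 51 mm behind the grasp point.
Start: joints at [1.123, 0.321, -0.07, 1.45, 0.023, 1.371, -0.057], TCP at [0.29, -0.582, 0.196] pointing down, gripper open.
Joint ranges: [-2.86, 2.86], [-0.3, 2.09], [-1.38, 1.24], [0.06, 2.45], [-1.56, 4.7], [0.09, 2.05], [-2.69, 2.69]. Speed limits (rad/s): [2.57, 2.57, 3.14, 3.14, 3.14, 3.14, 3.14].

## Interface

Orientations are given as a rotation vector (axis times angle).
In Python, from bench import sensors, read_camera, camera_params, bot gives the robot as it stands.
- The arm moves only by the tool apply_moves, never from a script. Its argument "increments" is a list of rows, each a list of 3 entries, a list of its own where there are three numbers: the opening, from -1 (shut) to 1 (fully open), then the shift along the tool's x, y, z in m, then the turn about the tool's z in degrees. A call has exactly 8 rows; each row shifts and turns the commanded pose from where the row before left it, along the tool's axes as they then stand; what a row does not reach is not made up. A row lasts 1/12 s, in which the tool goes at most 41.7 mm and 7.16 degrees, less where a joint would pass 70% of its speed; a pose out of reach is approached as far as the arm can. A call is refused whole if a number of a shift passes 0.0417 or a number of a turn 7.16, either way. A call with a gripper value outside its range is refused whole. The fingers move at their own pace and stop on an object; "newtons" is the grip in N (left out, the last holds). Time passes only in rows, so rows that do not move let the fingers close, or fill a call up. It gives the time, the measured TCP pose, the force, the opening and the grip force at its end, in the units of the state.
- sensors.sense(): the state, without advancing time (a new reading comes with each control period).
- read_camera(name): name is "scene" or "top" or "wrist"; returns the picture (384x512x3 uint8, red, green, blue); there is no depth.
- camera_params(name): a dict with "camera_matrix" (3x3 intrinsics, pixels), "k1" (the pictures are not rectified: a ray, as slopes to the right and down, at radius r is drawn at 1 + k1 r^2 times it, then the intrinsics apply), "xyz" and "orientation" of the camera in the world; the wrist camera has in their place "mount" (4x4, takes a point from camera to tool coordinates, whose origin is the TCP and whose axes are the flange's). Camera axes: x right, y down, z forward; pixel columns grow to the right and rows downward; lengths in m; the calibration is good to about 2 mm. A picture is of the moment at which its call begins: read the wrist's pose just before it. camera_params takes no time and is no camera call.
- bot.close_job(): hands the job in; it is judged then, once.
The state is a dict: "t": time; "joint_positions": joint angles; "joint_velocities": joint speeds; "tau": joint torques, N m; "eef_pos": TCP position; "tool_rot": TCP orientation; "force": force on the tool from outside, world axes, zero at the start; "wrist_torque": the same for the moment, N m; "grip_width": finger opening in m; "finger_force": force on a finger pad.
Only numpy, scipy, OpenCV 4.12 (cv2) and the standard library are available. Lean on these libraries where they do the work, as an engineer would, in place of code of your own. Each camera call takes 0.05 s, during which the arm holds its last target. There are 200 camera calls.

## Task

Push the spring thumb slide of the cap dispenser all the way so that the dust cap is pushed out from under the rails onto the open landing. Then take the cap, put it open side down over the stud of the wheel hub and press it straight down until it clicks past the sprung balls, and keep pressing firmly until the seal ring under it is squeezed flat. Finish while still holding the cap pressed down like that, and leave the other things on the bench alone.

Things in the scene. Friction and masses are not known exactly. Their poses are not given: they have to be found in the camera images.
- cap: Dust cap: plain aluminium cup standing upside down, 40 mm diameter, 38 mm high, fine ribs, closed flat top. Origin: centre of the open lower rim; z points to the closed top. Inside the rim a lip 5 mm high has a 22 mm bore; above it the bore is 31 mm, up to 33 mm. 40 to 85 g. Starts upright under the dispenser's rails. Grip the upper 25 mm of its side.
- dispenser: Cap dispenser, grey sheet metal, fixed: base 124 x 56 mm, 6 mm thick. Origin: under the base on its mid line; x = direction in which the cap comes out. From x = -64 to +6 mm walls carry two rails over the cap (top 51 mm above bench, 16 mm slot between). From x = +6 mm to a 4 mm high stop lip at +55 mm lies the open landing. The cap's centre starts at about x = -20 mm.
- landing (a point): Point on the floor of the open landing (6 mm above the bench, dispenser x = +30 mm) about which the middle of the pushed-out cap comes to stand, upright.
- ejector (a joint): Travel of the thumb slide along the dispenser's x: 0 at rest, 0.052 m pushed fully home. A spring returns it when let go; it takes about 2 N to start and 5 N fully home. The cap stays out.
- slide_tab (a point): Middle of the rear face of the black thumb tab that stands up from the slot between the rails; moves with the slide. The tab is 8 mm thick (from this face towards the dispenser's +x) and 28 mm wide, from 53 to 83 mm above the bench. Push this face towards the dispenser's +x.
- hub: Wheel hub, dark steel, fixed, axis upright. Origin: on the axis at the bench. Flange 100 mm diameter, up to 18 mm high, with five bolts; boss 36 mm diameter above it; then the seal ring round the foot of the stud. The stud is 18 mm thick with four sprung balls, centres 56 mm above the bench, sticking out to 27 mm across.
- stud_tip (a point): Centre of the tapered, 10 mm wide top of the stud, 72 mm above the bench. The cap's rim meets the balls about 62 mm above the bench; pressing the lip over them takes a peak of about 12 N within the next 6 mm, then the force drops as it snaps under them and the rim lands on the seal ring at about 46 mm.
- seal (a joint): How far the sprung black seal ring (36 mm diameter, 7 mm high, top 46 mm above the bench when free) is pushed down: 0 free, 0.004 m squeezed flat on its stop, which takes about 9 N from the cap. It springs back up if the cap is let go.
- file_box: Furniture, an obstacle: big blue open box 340 mm (x) by 300 mm (y), 240 mm high, its lid standing up at the back. Origin: centre of underside. Keep the arm clear of it, on the way from the start too. Behind the work stands a 140 mm high parts cabinet with one drawer left open (drawer front at x = 0.68 m, y = -0.15 m), and right of that a 250 mm high grey bin (from y = -0.32 m on, x over 0.57 m).
- bearing: Bystander: steel ball bearing, 52 mm diameter, 15 mm high, lying flat. Origin: centre of underside.
- spark_plug_0: Bystander: spark plug, about 62 mm long, lying. Origin: under its middle.
- screwdriver_yellow: Bystander: yellow screwdriver, 188 mm long, lying. Origin: under its middle.
- tape_roll: Bystander: roll of black tape, 62 mm diameter, 19 mm high. Origin: centre of underside.
- bolt_jar: Bystander: glass jar of bolts with tin lid, 60 mm diameter, 90 mm high. Origin: centre of underside.
- oil_filter: Bystander: blue and white oil filter, 72 mm diameter, 94 mm high. Origin: centre of underside.
- spark_plug_1: Bystander: second spark plug, about 69 mm long, lying. Origin: under its middle.
There are look-alikes about, which are no part of the job. Of the things shaped like the cap, the aluminium one is meant.

How it is judged:
On the way, in this order (a step that is already met when the one before it is completed fails the run):
1. the thumb slide is pushed home and the cap stands clear of the rails on the landing (value of joint ejector above 0.047 m and x of cap in the frame of dispenser above 0.023 m), for 0.1 s.
2. the cap has clicked down over the balls of the stud (horizontal distance between cap and hub below 0.004 m and angle between cap's own z axis and vertical below 0.12 rad and z of cap in the frame of hub below 0.047 m), for 0.2 s.
At the end, for the whole second after the job is handed in: The cap sits upright on the stud (within 4 mm of its axis, tilt under 0.12 rad), snapped under the balls with its rim less than 44.5 mm above the hub's foot, and is still held pressed by the fingers (over 3 N) so that the seal ring stays pushed down by more than 2.8 of its 4 mm (horizontal distance between cap and hub below 0.004 m and angle between cap's own z axis and vertical below 0.12 rad and z of cap in the frame of hub below 0.0445 m and value of joint seal above 0.0028 m and contact force between the fingers and cap above 3 N and linear speed of cap below 0.03 m/s); the arm keeps its last pose, push and grip.
It fails at once if another thing on the bench is moved from its place (over 30 mm) (distance of any of bearing, spark_plug_0, screwdriver_yellow, tape_roll, bolt_jar, oil_filter, spark_plug_1 from where it was at the start of the episode above 0.03 m).
It also fails if it takes over 64 s, if anything falls off the work surface, if the arm or the gripper's body presses on something with over 40 N, if the wrist force passes 120 N, or if a joint passes its speed limit or range.

## Working session

There is one attempt and no reset: what is moved stays moved. The work goes in short steps, Python scripts to look and compute and a tool call to move; the robot and the scene stay as the last step left them, time stands still between calls to the robot, and variables do not carry over. Pictures are saved under pics/ and viewed, at most 10 in all, crops included, and the job is handed in when it is done.

Besides the shell and the picture viewer there is one more tool, called after "Call:" by a JSON object that holds its "api" and its "payload", one argument or row to a line. apply_moves: Moves the arm, as the interface text tells. Its arguments: {"type":"object","properties":{"increments":{"type":"array"},"newtons":{"type":"number"}},"required":["increments"]}

```bash
mkdir -p pics; ls
cat > h.py <<'E'
import numpy as np, cv2
from scipy.spatial.transform import Rotation as R
from bench import sensors, read_camera, camera_params, bot
def rot(o):
    o=np.array(o,float)
    return o if o.shape==(3,3) else R.from_rotvec(o).as_matrix()
def snap(name,fn):
    s=sensors.sense(); im=read_camera(name); cv2.imwrite(f'pics/{fn}.png',im[:,:,::-1]); return im,s
def cam(name,s=None):
    p=camera_params(name); K=np.array(p['camera_matrix'])
    if 'mount' in p:
        M=np.array(p['mount']); T=np.eye(4); T[:3,:3]=rot(s['tool_rot']); T[:3,3]=s['eef_pos']; W=T@M
        return K,p['k1'],W[:3,:3],W[:3,3]
    return K,p['k1'],rot(p['orientation']),np.array(p['xyz'])
def ray(c,uv):
    K,k,Rm,o=c
    d=np.linalg.solve(K,[uv[0],uv[1],1.])[:2]; x=d.copy()
    for _ in range(30): x=d/(1+k*(x@x))
    v=Rm@np.array([x[0],x[1],1]); return o,v/np.linalg.norm(v)
def at(c,uv,z):
    o,v=ray(c,uv); return o+v*(z-o[2])/v[2]
def proj(c,P):
    K,k,Rm,o=c; q=Rm.T@(np.array(P)-o); x=q[:2]/q[2]; x=x*(1+k*(x@x)); return (K@[x[0],x[1],1])[:2]
def tri(*rs):
    A=sum(np.eye(3)-np.outer(v,v) for o,v in rs); b=sum((np.eye(3)-np.outer(v,v))@o for o,v in rs)
    P=np.linalg.solve(A,b); return P,[np.linalg.norm((np.eye(3)-np.outer(v,v))@(P-o)) for o,v in rs]
E
python3 - <<'E'
from h import *
a,s=snap('scene','scene0'); b,_=snap('top','top0'); print(s)
for n in('scene','top','wrist'): print(n,camera_params(n))
E
```

```text
pics
{'t': 0.0, 'joint_positions': array([ 1.12307971,  0.32182213, -0.07003864,  1.4516883 ,  0.02257036,
        1.37078646, -0.05688326]), 'joint_velocities': array([-0.001338  ,  0.00115755,  0.00148391,  0.00085938,  0.00022131,
       -0.00052671, -0.0007972 ]), 'tau': array([ 1.42139299e-03, -4.91280806e+01, -4.02605440e-01, -3.12526560e+01,
       -6.36624824e-02,  4.37430537e-02,  1.66849409e-04]), 'eef_pos': array([ 0.2892897 , -0.58139574,  0.19475508]), 'tool_rot': array([-3.05641461e+00, -7.18564888e-01,  8.17206978e-04]), 'force': array([-0.64845384, -0.27755873, -0.78517099]), 'wrist_torque': array([-0.00519666, -0.02330003,  0.02696104]), 'finger_force': 0.0, 'grip_width': 0.08695270678764215}
scene {'camera_matrix': array([[449.99766805,   0.        , 245.09718578],
       [  0.        , 449.99766805, 190.84666112],
       [  0.        ,   0.        ,   1.        ]]), 'k1': -0.05458969648810892, 'xyz': array([0.67163588, 0.46446665, 1.07574951]), 'orientation': array([-0.40030813, -2.94063655,  0.78717086])}
top {'camera_matrix': array([[493.01667038,   0.        , 254.61307576],
       [  0.        , 493.01667038, 189.07650379],
       [  0.        ,   0.        ,   1.        ]]), 'k1': 0.03417361250028705, 'xyz': array([ 0.35880016, -0.09031349,  1.30270488]), 'orientation': array([-2.16888285,  2.14639457, -0.11187972])}
wrist {'camera_matrix': array([[311.49108626,   0.        , 252.49781141],
       [  0.        , 311.49108626, 189.09753209],
       [  0.        ,   0.        ,   1.        ]]), 'k1': -0.08262136623171984, 'mount': array([[-6.16159429e-04, -9.54823505e-01, -2.97172837e-01,
         8.11601060e-02],
       [ 9.99999476e-01, -3.45271136e-04, -9.64038680e-04,
         4.85483716e-04],
       [ 8.17881588e-04, -2.97173275e-01,  9.54823217e-01,
        -1.87824967e-01],
       [ 0.00000000e+00,  0.00000000e+00,  0.00000000e+00,
         1.00000000e+00]])}
```

View pics/scene0.png

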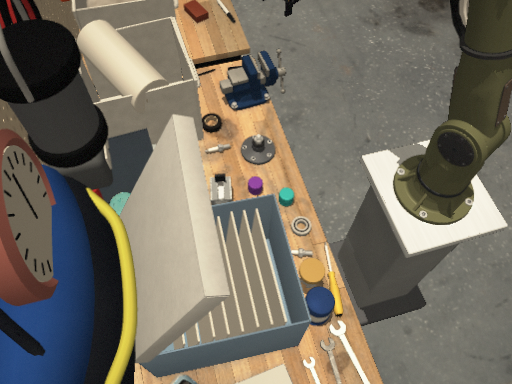

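View pics/top0.png

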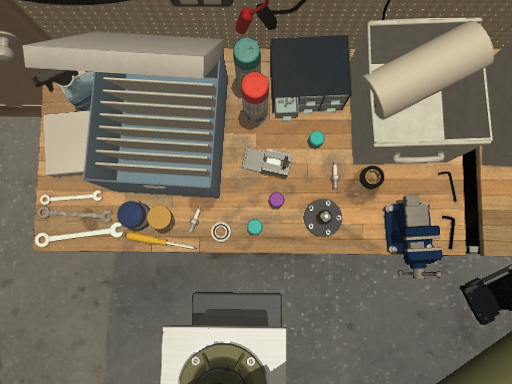

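The top view shows the hub at about (323,217) and the dispenser at (267,161). The cap-shaped things are teal (255,227), purple (276,200) and teal (317,139), which are coloured look-alikes. The aluminium cap must be under the rails near (267,161), so I'll confirm that in a crop.

Run:
```python
import cv2,numpy as np
t=cv2.imread('pics/top0.png');s=cv2.imread('pics/scene0.png')
a=cv2.resize(t[135:245,235:355],(600,550),interpolation=cv2.INTER_CUBIC)  # x5
a=cv2.resize(t[140:190,235:303],None,fx=8,fy=8,interpolation=cv2.INTER_CUBIC)
b=cv2.resize(s[165:209,200:268],None,fx=8,fy=8,interpolation=cv2.INTER_CUBIC)[:196*8//8*1]
cv2.imwrite('pics/crop0.png',np.vstack([a,b])[:600]); print(a.shape,b.shape)
```

```text
(400, 544, 3) (196, 544, 3)
```

View pics/crop0.png

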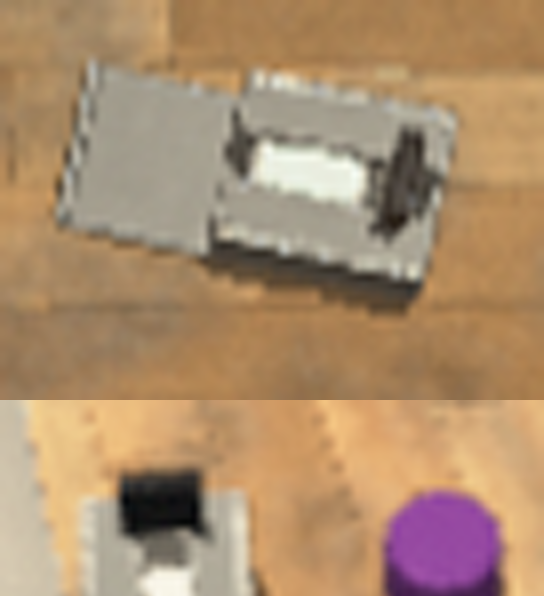

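The crop shows bright aluminium in the dispenser slot (crop 310,170), so that is the cap. The black tab is at (405,185), and the landing is on the left, so the cap comes out towards +y.

Run:
```python
from h import *
c=cam('top'); sc=cam('scene')
f=lambda x,y:(235+(x+.5)/8-.5,140+(y+.5)/8-.5)
for n,p,z in [('rail',(252,72),.051),('rail',(457,112),.051),('rail',(420,275),.051),('rail',(212,235),.051),('lip',(95,62),.01),('lip',(60,222),.01),('tab',(410,130),.083),('tab',(390,235),.083),('slotcap',(310,170),.044)]:
    print(n,f(*p),at(c,f(*p),z).round(4))
t=cv2.imread('pics/top0.png'); s=cv2.imread('pics/scene0.png')
# hub: dark steel flange, two views
print('hub top',at(c,(323,217),.018).round(4),'scene',at(sc,(258,149.5),.018).round(4))
print('tip', at(c,(325.5,215.5),.072).round(4),at(sc,(258,138.5),.072).round(4), tri(ray(c,(325.5,215.5)),ray(sc,(258,138.5))))
# tab scene: crop rows: f2
g=lambda x,y:(200+(x+.5)/8-.5,165+(y-400+.5)/8-.5)
for p in [(122,475),(200,472),(125,533),(203,525)]: print('tab scene',at(sc,g(*p),.083).round(4))
pk=[('teal1',(255,227)),('purple',(276,200)),('teal2',(317,139)),('bearing',(220,231)),('plug',(335,176)),('tape',(372,177)),('plug1',(195,218)),('drawer',(285,110))]
for n,p in pk: print(n,at(c,p,.02).round(3))
for n,p in [('drawer front',(287,103)),('box corner',(218,193)),('box corner far',(220,75))]: print(n,at(c,p,.24 if 'box' in n else .1).round(3))
```

```text
rail (266.0625, 148.5625) [ 0.6077 -0.1047  0.051 ]
rail (291.6875, 153.5625) [ 0.5952 -0.1707  0.051 ]
rail (287.0625, 173.9375) [ 0.5421 -0.159   0.051 ]
rail (261.0625, 168.9375) [ 0.5544 -0.0923  0.051 ]
lip (246.4375, 147.3125) [ 0.6187 -0.0528  0.01  ]
lip (242.0625, 167.3125) [ 0.5647 -0.0419  0.01  ]
tab (285.8125, 155.8125) [ 0.5833 -0.154   0.083 ]
tab (283.3125, 168.9375) [ 0.5499 -0.1479  0.083 ]
slotcap (273.3125, 160.8125) [ 0.577  -0.1238  0.044 ]
hub top [ 0.4347 -0.2546  0.018 ] scene [ 0.4346 -0.2451  0.018 ]
tip [ 0.4353 -0.2539  0.072 ] [ 0.4362 -0.2445  0.072 ] (array([ 0.43458184, -0.2548813 ,  0.05863203]), [np.float64(0.0017207732552583647), np.float64(0.001720773255258362)])
tab scene [ 0.5794 -0.1571  0.083 ]
tab scene [ 0.5546 -0.1514  0.083 ]
tab scene [ 0.5837 -0.1353  0.083 ]
tab scene [ 0.5587 -0.1315  0.083 ]
teal1 [ 0.407 -0.078  0.02 ]
purple [ 0.478 -0.132  0.02 ]
teal2 [ 0.641 -0.239  0.02 ]
bearing [0.395 0.013 0.02 ]
plug [ 0.542 -0.286  0.02 ]
tape [ 0.541 -0.383  0.02 ]
plug1 [0.428 0.078 0.02 ]
drawer [ 0.719 -0.155  0.02 ]
drawer front [ 0.714 -0.155  0.1  ]
box corner [0.471 0.001 0.24 ]
box corner far [0.735 0.001 0.24 ]
```

Call:
{"api": "apply_moves", "payload": {
  "increments": [
    [1,[0.02,-0.016,-0.01],0],
    [1,[0.03,-0.025,-0.01],0],
    [1,[0.03,-0.025,-0.01],0],
    [1,[0.03,-0.025,0],0],
    [1,[0.03,-0.025,0],0],
    [1,[0.03,-0.025,0],0],
    [1,[0.03,-0.025,0],0],
    [1,[0.02,-0.016,0],0]
  ]
}}

```text
t: 0.77
eef_pos: [0.407, -0.3165, 0.2257]
tool_rot: [-3.056, -0.725, -0.001]
force: [0.6, -0.3, -0.5]
grip_width: 0.0875
finger_force: 0.0
```

Call:
{"api": "apply_moves", "payload": {
  "increments": [
    [1,[0.02,-0.016,0],0],
    [1,[0.02,-0.016,0],0],
    [1,[0.015,-0.012,0],-7],
    [1,[0,0,0],-7],
    [1,[0,0,0],-7],
    [1,[0,0,0],-7],
    [1,[0,0,0],0],
    [1,[0,0,0],0]
  ]
}}

```text
t: 1.43
eef_pos: [0.4349, -0.257, 0.2255]
tool_rot: [-2.796, -1.432, 0.001]
force: [-0.4, -0.0, -0.2]
grip_width: 0.0871
finger_force: 0.0
```

```bash
cat >> h.py <<'E'
def to(P,yaw=None,s=None):
    s=s or sensors.sense(); Rm=rot(s['tool_rot']); cur=np.degrees(np.arctan2(Rm[1,0],Rm[0,0]))
    print('pos',np.round(s['eef_pos'],4),'yaw',cur.round(1),'tilt',np.round(Rm[:2,2],4),'F',np.round(s['force'],1),'w',round(s['grip_width'],4),'ff',round(s['finger_force'],1),'t',round(s['t'],2))
    print('tool shift',(Rm.T@(np.array(P)-s['eef_pos'])).round(4), '' if yaw is None else 'turn %.1f'%(-((yaw-cur+180)%360-180)))
E
python3 - <<'E'
from h import *
im,s=snap('wrist','w1'); to([.435,-.25,.22],79,s); np.save('s1.npy',s,allow_pickle=True); print(s['joint_positions'].round(2))
E
```

```text
pos [ 0.4349 -0.257   0.2255] yaw 54.3 tilt [-0.0005  0.0003] F [-0.4 -0.  -0.2] w 0.0871 ff 0.0 t 1.43
tool shift [ 0.0058 -0.004   0.0055] turn -24.7
[ 0.81  0.01 -0.33  1.75  0.    1.38 -0.14]
```

View pics/w1.png

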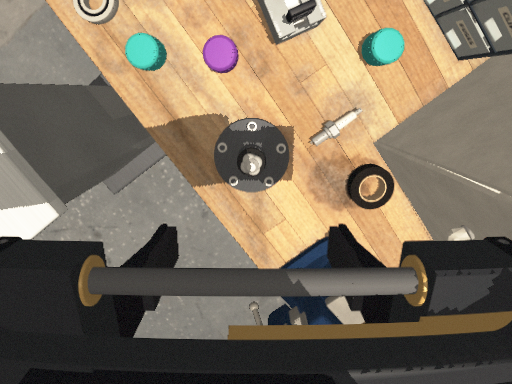

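The wrist view shows the hub flange at (252,156), with its bolts at (252,126), (281,148), (269,181), (234,181) and (222,148). The stud tip is near (251,163). The dispenser is at the top (295,20), and the look-alikes are at (146,50), (220,54) and (383,47).

Run:
```python
from h import *
s=np.load('s1.npy',allow_pickle=True).item(); c=cam('wrist',s); t=cam('top'); sc=cam('scene')
b=[(252,126),(281,148),(269,181),(234,181),(222,148)]
P=np.array([at(c,p,.022) for p in b]); print('bolts',P.mean(0).round(4), np.linalg.norm(P-P.mean(0),axis=1).round(4))
print('tip',at(c,(251,162),.072).round(4)); H=P.mean(0)
for z in (.022,.072): 
    q=[H[0],H[1],z]; print(z,proj(c,q).round(1),proj(t,q).round(1),proj(sc,q).round(1))
print('tcp',proj(c,s['eef_pos']), 'cams',c[3].round(3))
# drawer and box edges from top
for n,p,z in [('drawerL',(275,117),.1),('drawerR',(298,113),.1),('cabfrontL',(272,93),.14),('boxNR',(221,193),.24),('boxNR0',(218,196),.0)]: print(n,at(t,p,z).round(3))
# refined blob: flange darkness in top and hub crop
im=cv2.imread('pics/top0.png'); sce=cv2.imread('pics/scene0.png'); w=cv2.imread('pics/w1.png')
r=lambda a,f:cv2.resize(a,None,fx=f,fy=f,interpolation=cv2.INTER_CUBIC)
A=r(im[192:242,298:348],8);B=r(sce[125:175,233:283],8)
C=r(im[85:205,205:305],4)[:200*4]; 
D=r(w[115:200,210:295],4.7)[:400,:400]
cv2.imwrite('pics/crop1.png',np.hstack([A,B])[:600,:800])
```

```text
bolts [ 0.4348 -0.2545  0.022 ] [0.0394 0.0391 0.0389 0.0391 0.0393]
tip [ 0.4371 -0.2504  0.072 ]
0.022 [251.6 157.2] [323.1 216.9] [257.1 146.1]
0.072 [251.4 166. ] [325.7 215.7] [257.5 135.6]
tcp [252.71452223 222.18976324] cams [ 0.482 -0.191  0.413]
drawerL [ 0.678 -0.126  0.1  ]
drawerR [ 0.689 -0.183  0.1  ]
cabfrontL [ 0.727 -0.117  0.14 ]
boxNR [ 0.471 -0.006  0.24 ]
boxNR0 [0.489 0.021 0.   ]
```

View pics/crop1.png

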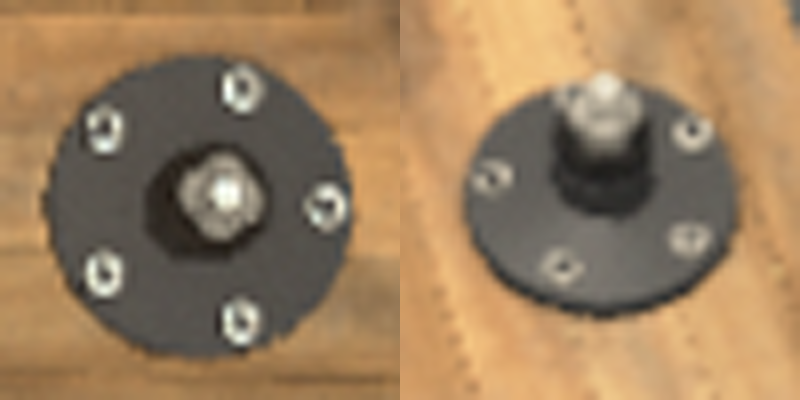

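The hub axis is at (0.4348, -0.2545). All three views agree on this, and the tip height of 72 mm is consistent. Next I'll go behind the tab.

Call:
{"api": "apply_moves", "payload": {
  "increments": [
    [-1,[0,0,0],-6.2],
    [-1,[0,0,0],-6.2],
    [-1,[0,0,0],-6.2],
    [-1,[0,0,0],-6.2],
    [-1,[0.022,0.027,0],0],
    [-1,[0.022,0.027,0],0],
    [-1,[0.022,0.027,0],0],
    [-1,[0.022,0.027,0],0]
  ],
  "newtons": 20
}}

```text
t: 2.15
eef_pos: [0.5587, -0.1903, 0.2259]
tool_rot: [2.423, 1.999, 0.0]
force: [-0.3, 0.2, -0.6]
grip_width: 0.0417
finger_force: 0.0
```

Run:
```python
from h import *
im,s=snap('wrist','w2'); to([.558,-.190,.066],79,s); np.save('s2.npy',s,allow_pickle=True)
c=cam('wrist',s)
for P in [(.567,-.155,.083),(.586,-.0746,.006),(.56,-.19,.066)]: print(proj(c,P).round(1))
```

```text
pos [ 0.5587 -0.1903  0.2259] yaw 79.0 tilt [ 0.0003 -0.0002] F [-0.3  0.2 -0.6] w 0.0417 ff 0.0 t 2.15
tool shift [ 0.0002 -0.0008  0.1599] turn 0.0
[254.3 136.9]
[256.8  61.7]
[254.  166.2]
```

View pics/w2.png

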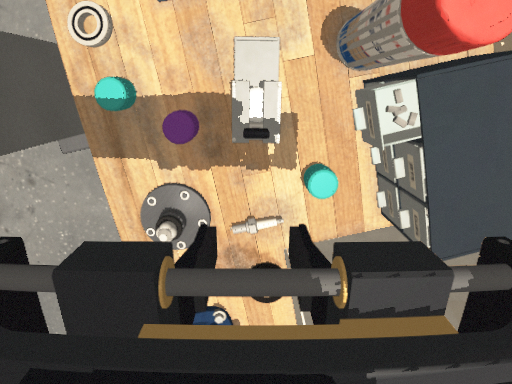

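The wrist view shows the dispenser dead ahead. The tab is at (257,134), its rear edge at row 138.5, and the landing lip at (257,38). The gripper is behind the tab, so I'll lower it.

Call:
{"api": "apply_moves", "payload": {
  "increments": [
    [-1,[0,0,0.03],0],
    [-1,[0,0,0.03],0],
    [-1,[0,0,0.03],0],
    [-1,[0,0,0.03],0],
    [-1,[0,0,0.025],0],
    [-1,[0,0,0.013],0],
    [-1,[0,0,0],0],
    [-1,[0,0,0],0]
  ]
}}

```text
t: 2.87
eef_pos: [0.5576, -0.1909, 0.068]
tool_rot: [-2.42, -2.002, 0.0]
force: [1.2, 0.1, -0.2]
grip_width: 0.0002
finger_force: 0.0
```

Run:
```python
from h import *
s=np.load('s2.npy',allow_pickle=True).item(); c=cam('wrist',s)
a=at(c,(257,138.5),.083); print('tab rear',a.round(4)); d=np.array([.192,.981,0])
for p in [(235.5,37.5),(278.5,37.5)]: print('lip',at(c,p,.01).round(4))
print('home face',(a+.052*d).round(4))
to(a+.049*d-[0,0,.017])
```

```text
tab rear [ 0.5695 -0.1572  0.083 ]
lip [ 0.5661 -0.0427  0.01  ]
lip [ 0.6168 -0.0525  0.01  ]
home face [ 0.5795 -0.1062  0.083 ]
pos [ 0.5576 -0.1909  0.068 ] yaw 79.2 tilt [-0.0004  0.0003] F [ 1.2  0.1 -0.2] w 0.0002 ff 0.0 t 2.87
tool shift [0.0843 0.0056 0.002 ]
```

Call:
{"api": "apply_moves", "payload": {
  "increments": [
    [-1,[0.007,0.002,0],0],
    [-1,[0.007,0.002,0.001],0],
    [-1,[0.007,0,0.001],0],
    [-1,[0.007,0,0],0],
    [-1,[0.007,0,0],0],
    [-1,[0.007,0,0],0],
    [-1,[0.007,0,0],0],
    [-1,[0.007,0,0],0]
  ]
}}

```text
t: 3.53
eef_pos: [0.5721, -0.1356, 0.0659]
tool_rot: [2.419, 2.004, -0.0]
force: [0.4, -0.3, -0.3]
grip_width: 0.0002
finger_force: 0.0
```

Call:
{"api": "apply_moves", "payload": {
  "increments": [
    [-1,[0.004,0,0],0],
    [-1,[0.004,0,0],0],
    [-1,[0.004,0,0],0],
    [-1,[0.003,0,0],0],
    [-1,[0.002,0,0],0],
    [-1,[0,0,0],0],
    [-1,[0,0,0],0],
    [-1,[0,0,0],0]
  ]
}}

```text
t: 4.2
eef_pos: [0.575, -0.1202, 0.0658]
tool_rot: [2.42, 2.003, -0.0]
force: [-0.1, -0.0, -0.3]
grip_width: 0.0003
finger_force: 0.0
```

Run:
```python
from h import *
a,s=snap('top','top1'); b,_=snap('wrist','w3'); to([.58,-.106,.066],79,s)
r=lambda a,f:cv2.resize(a,None,fx=f,fy=f,interpolation=cv2.INTER_CUBIC)
A=r(a[130:190,220:300],5); B=b[60:360,100:500]
cv2.imwrite('pics/c2.png',np.hstack([A,B])[:,:,::-1])
```

```text
pos [ 0.575  -0.1202  0.0658] yaw 79.2 tilt [-0.0001 -0.0003] F [-0.1 -0.  -0.3] w 0.0003 ff 0.0 t 4.2
tool shift [ 0.0149  0.0022 -0.0002] turn 0.2
```

View pics/c2.png

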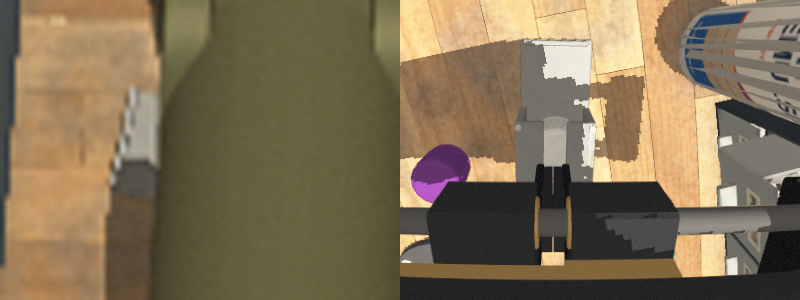

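The wrist crop shows the closed fingers at (553,180) and the cap's grey top in the slot at (555,128). Its far edge is at about the rail front. No push force reads, so I'll check numerically where the cap and tab are.

Run:
```python
from h import *
s=sensors.sense(); c=cam('wrist',s); d=np.array([.192,.981,0]); n=np.array([.981,-.192,0]); o=np.array([.580,-.104,0])
o=np.array([.5795,-.1062,0])+.001*d; print(o)
for X in (6,): print('rail front',proj(c,o+X/1e3*d+[0,0,.051]).round(1))
for X in (-20,-10,0,10,20,30): print('cap far edge',X,proj(c,o+(X+20)/1e3*d+[0,0,.044]).round(1), 'near',proj(c,o+(X-20)/1e3*d+[0,0,.044]).round(1))
for X in (-50,-10,0,8): print('tab',X,[proj(c,o+X/1e3*d+k*n+[0,0,z]).round() for k in(-.014,.014) for z in(.053,.083)])
print('tcp',proj(c,s['eef_pos']).round(1))
im=cv2.cvtColor(cv2.imread('pics/w3.png'),cv2.COLOR_BGR2GRAY)
for r in range(168,264,4): print(r,im[r,220:290:2])
print(s['tau'].round(2), s['wrist_torque'])
```

```text
[ 0.579692 -0.105219  0.      ]
rail front [255.8 184.3]
cap far edge -20 [255.7 189.6] near [255.3 240.9]
cap far edge -10 [255.8 175.9] near [255.4 228.6]
cap far edge 0 [255.9 161.8] near [255.5 216. ]
cap far edge 10 [256.  147.4] near [255.6 203. ]
cap far edge 20 [256.1 132.6] near [255.7 189.6]
cap far edge 30 [256.2 117.4] near [255.8 175.9]
tab -50 [array([236., 259.]), array([234., 283.]), array([274., 259.]), array([278., 283.])]
tab -10 [array([235., 207.]), array([233., 225.]), array([276., 208.]), array([280., 225.])]
tab 0 [array([235., 194.]), array([232., 209.]), array([276., 194.]), array([280., 210.])]
tab 8 [array([235., 182.]), array([232., 196.]), array([277., 182.]), array([281., 197.])]
tcp [253.3 222.4]
168 [ 99  92  91  87 114 115 115 115 114 111 113 113 112 115 116 114 115 114
 115 114 115 113 113 111 114 118 115 112 114 111 110 116  96 119 119]
172 [ 93  93  97  82 116 114 115 116 112 115 112 113 114 112 114 114 115 115
 114 112 117 116 113 115 116 115 114 112 113 117 117 115  88  92  92]
176 [ 95  90  83  85 114 111 115 116 112 112 116 115 115 114 128 131
[... 2443 characters left out ...]
4 35 38 38 39 37 37 24 17 18 25 29 29 27 77 33 34 29 28 30 25 14
 25 36 34 36 40 36 34 31 37 35 38]
248 [38 36 34 39 37 43 34 40 34 12 22 29 31 30 29 30 77 27 27 30 29 29 24  9
 28 38 35 33 37 37 36 38 34 36 33]
252 [41 40 35 34 35 38 37 38 33 23 29 31 34 26 29 33 77 34 35 31 27 29 33 20
 26 37 32 35 33 39 37 39 30 29 35]
256 [36 33 38 34 36 34 32 36 69 36 21 33 28 28 30 27 30 28 33 32 29 22 23 24
 69 43 32 34 33 37 31 33 39 29 36]
260 [ 36  35  26  33  33  35  31  36 108 101  26  33  32  32  28  33  22  32
  34  30  28  33  16  76 106  80  37  37  34  34  35  36  33  35  34]
[-6.000e-02 -4.325e+01 -4.100e+00 -2.817e+01 -6.000e-02  3.000e-02
  0.000e+00] [-0.03373872 -0.04866944  0.01855763]
```

Run:
```python
from h import *
a,s=snap('scene','scene1'); c=cam('scene'); d=np.array([.192,.981,0]); o=np.array([.5797,-.1052,0])
for X in (-52,-30,-10,0): print(X,proj(c,o+X/1e3*d+[0,0,.053]).round(1),proj(c,o+X/1e3*d+[0,0,.083]).round(1))
print('tcp',proj(c,s['eef_pos']))
A=cv2.resize(a[140:240,170:290],None,fx=6,fy=6,interpolation=cv2.INTER_CUBIC)
cv2.imwrite('pics/c3.png',A[:600,:,::-1])
```

```text
-52 [219.1 179.4] [218.5 173.4]
-30 [219.5 186.5] [218.9 180.6]
-10 [219.8 193. ] [219.3 187.2]
0 [220.  196.3] [219.5 190.6]
tcp [220.14099707 188.65565822]
```

View pics/c3.png

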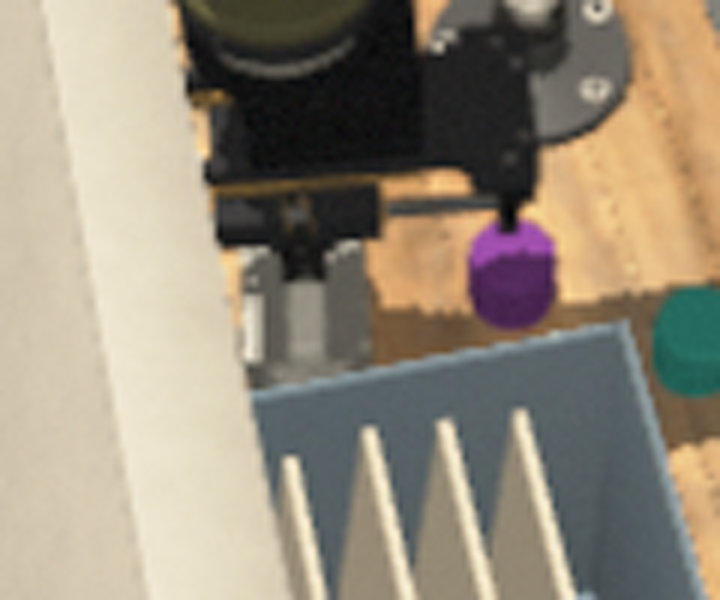

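The crop shows the closed fingers over the rails at (303,270), with no tab in front of them. No camera housing protrudes either. I'll lift back to the w2 pose and compare numerically.

Call:
{"api": "apply_moves", "payload": {
  "increments": [
    [-1,[0,0,-0.03],0],
    [-1,[0,0,-0.04],0],
    [-1,[-0.01,0,-0.039],0],
    [-1,[-0.02,0,-0.03],0],
    [-1,[-0.02,0,-0.02],0],
    [-1,[-0.02,-0.003,0],0],
    [-1,[0,0,0],0],
    [-1,[0,0,0],0]
  ]
}}

```text
t: 5.02
eef_pos: [0.5586, -0.1896, 0.2249]
tool_rot: [2.423, 2.0, -0.0]
force: [0.5, 0.7, 0.8]
grip_width: 0.0006
finger_force: 0.0
```

Run:
```python
from h import *
b,s=snap('wrist','w4'); to([.5587,-.1903,.2259],79,s); c=cam('wrist',s); np.save('s4.npy',s,allow_pickle=True)
d=np.array([.192,.981,0]); o=np.array([.5797,-.1052,0])
for X in (-52,0): print(X,proj(c,o+X/1e3*d+[0,0,.083]).round(1))
g=lambda f:cv2.cvtColor(cv2.imread(f'pics/{f}.png'),cv2.COLOR_BGR2GRAY)
A,B=g('w2'),g('w4')
for r in range(60,150,4): print(r,A[r,230:286:3],B[r,230:286:3])
```

```text
pos [ 0.5586 -0.1896  0.2249] yaw 79.1 tilt [-0.     -0.0004] F [0.5 0.7 0.8] w 0.0006 ff 0.0 t 5.02
tool shift [-0.0007  0.0003 -0.001 ] turn 0.1
-52 [257.4 138.3]
0 [257.7  87.2]
60 [205 186 225 226 223 223 222 225 224 225 226 227 227 227 228 228 221 221
 206] [206 207 226 226 226 223 222 226 225 225 226 228 229 227 227 231 223 222
 217]
64 [196 139 223 225 228 226 226 227 229 226 227 229 228 228 229 227 218 226
 194] [199 185 225 224 226 225 226 225 228 226 226 228 228 229 228 228 226 227
 196]
68 [193 180 225 226 226 226 228 228 229 227 228 229 228 231 230 230 214 222
 192] [192 205 226 227 226 228 229 229 228 225 226 228 229 230 228 228 225 223
 205]
72 [203 138 225 224 225 225 226 227 228 226 229 230 228 228 229 231 215 227
 200] [205 202 225 223 224 226 224 225 227 228 229 228 230 229 230 230 223 226
 197]
76 [186 188 225 227 225 225 223 225 227 228 229 229 228 228 229 228 207 221
 220] [183 189 227 226 226 224 224 225 227 228 228 227 228 229 230 230 221 223
 219]
80 [156 166 197 139 148 221 221 227 228 229 210 112 214 218 116 217 209 227
 222] [204 104 205 213 108 206 218 226
[... 2096 characters left out ...]
20  29  21  29  28  31  27  71 109 108 110 120
 127]
136 [105 108 111 109 111  23  23  26  27  29  27  35  22  77 108 233 255 123
 130] [106 108 108 107 108  32  26  28  29  30  31  31  27  92 230 233 253 124
 129]
140 [120 140 111 111 108 108 108 105 107 108 102 108 106 107 112 218 253 124
 137] [113 140 112 109 108 109 109 111 150 210 214 149 230 231 231 229 255 122
 132]
144 [110 108 112 113 116 115 107 116 120 117 119 105 117 229 230 128 139 133
 129] [110 109 112 111 116 114 107 116 217 211 213 180 152 219 198 119 125 130
 129]
148 [103 111 107 111 117 110 109 111 119 115 119 108 110 232 229 130 133 126
 125] [102 109 105 113 118 109 111 113 216 204 215 203 220 231 231 129 130 126
 131]
```

Nothing moved, and the tab is still at row 134. I'll check where the fingertips really are.

Run:
```python
from h import *
s=np.load('s2.npy',allow_pickle=True).item(); c=cam('wrist',s); Rm=rot(s['tool_rot'])
for x in (-.0095,0,.0095):
  print(x,[(z,proj(c,s['eef_pos']+Rm@[x,0,-z]).round(0)[1]) for z in (0,.01,.02,.03,.05,.1)])
for y in (.0104,.0207,.0435): print(y,[(z,proj(c,s['eef_pos']+Rm@[0.0,y,-z]).round(0)) for z in (0,.03,.1)])
t=cam('top'); sc=cam('scene')
# tab height from views: rear top edge mid
print(tri(ray(c,(257,138.8)),ray(sc,(219.6,173.8))))
print(tri(ray(c,(257,138.8)),ray(t,(285.3,162.8))))
```

```text
-0.0095 [(0, np.float64(236.0)), (0.01, np.float64(242.0)), (0.02, np.float64(250.0)), (0.03, np.float64(258.0)), (0.05, np.float64(278.0)), (0.1, np.float64(355.0))]
0 [(0, np.float64(222.0)), (0.01, np.float64(229.0)), (0.02, np.float64(236.0)), (0.03, np.float64(244.0)), (0.05, np.float64(262.0)), (0.1, np.float64(335.0))]
0.0095 [(0, np.float64(209.0)), (0.01, np.float64(215.0)), (0.02, np.float64(221.0)), (0.03, np.float64(228.0)), (0.05, np.float64(245.0)), (0.1, np.float64(313.0))]
0.0104 [(0, array([269., 222.])), (0.03, array([272., 244.])), (0.1, array([283., 335.]))]
0.0207 [(0, array([285., 222.])), (0.03, array([290., 244.])), (0.1, array([312., 334.]))]
0.0435 [(0, array([320., 222.])), (0.03, array([330., 243.])), (0.1, array([375., 333.]))]
(array([ 0.56799805, -0.15805247,  0.07714976]), [np.float64(0.0013560763040921233), np.float64(0.0013560763040921546)])
(array([ 0.56802051, -0.15575556,  0.07627992]), [np.float64(0.0029534710250498472), np.float64(0.002953471025049942)])
```

Run:
```python
from h import *
a=cv2.imread('pics/w1.png')[195:345,:]; b=cv2.imread('pics/w3.png')[170:320,130:386]
cv2.imwrite('pics/c4.png',np.vstack([cv2.resize(a,(800,234)),cv2.resize(b,(614,360))[:, :].copy() if 0 else cv2.copyMakeBorder(cv2.resize(b,(614,360)),0,0,0,186,cv2.BORDER_CONSTANT)]))
```

```text
(no output)
```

View pics/c4.png

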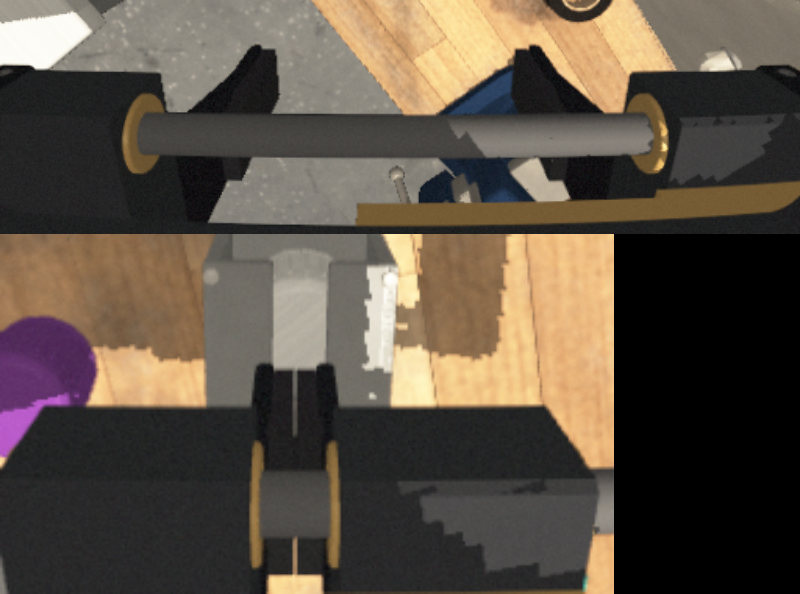

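The crop settles it. In both the wrist and scene views, the real fingertips sit about 20–25 mm above the reported TCP: the front edge is at row 224 where 209 was expected. The fingers therefore passed over the tab. I'll push again lower, watching the force.

Call:
{"api": "apply_moves", "payload": {
  "increments": [
    [-1,[0,0.002,0.03],0],
    [-1,[0,0.001,0.035],0],
    [-1,[0,0,0.035],0],
    [-1,[0,0,0.03],0],
    [-1,[0,0,0.025],0],
    [-1,[0,0,0.015],0],
    [-1,[0,0,0.01],0],
    [-1,[0,0,0],0]
  ]
}}

```text
t: 5.73
eef_pos: [0.5603, -0.1864, 0.0419]
tool_rot: [-2.414, -2.003, 0.003]
force: [-1.3, 0.1, -0.1]
grip_width: 0.0004
finger_force: 0.0
```

Call:
{"api": "apply_moves", "payload": {
  "increments": [
    [-1,[0.003,0,0],0],
    [-1,[0.003,0,0],0],
    [-1,[0.003,0,0],0],
    [-1,[0.003,0,0],0],
    [-1,[0.003,0,0],0],
    [-1,[0.002,0,0],0],
    [-1,[0,0,0],0],
    [-1,[0,0,0],0]
  ]
}}

```text
t: 6.4
eef_pos: [0.5653, -0.1718, 0.045]
tool_rot: [2.419, 2.004, -0.0]
force: [-0.7, -0.8, 0.3]
grip_width: 0.0003
finger_force: 0.0
```

Call:
{"api": "apply_moves", "payload": {
  "increments": [
    [-1,[0.003,0,0],0],
    [-1,[0.003,0,0],0],
    [-1,[0.003,0,0],0],
    [-1,[0.003,0,0],0],
    [-1,[0.003,0,0],0],
    [-1,[0.002,0,0],0],
    [-1,[0,0,0],0],
    [-1,[0,0,0],0]
  ]
}}

```text
t: 7.07
eef_pos: [0.5685, -0.1553, 0.0449]
tool_rot: [2.419, 2.004, -0.0]
force: [0.8, -3.3, -0.3]
grip_width: 0.0005
finger_force: 1.3
```

Contact at 3.3 N. The slide is moving, so I'll continue.

Call:
{"api": "apply_moves", "payload": {
  "increments": [
    [-1,[0.004,0,0],0],
    [-1,[0.005,0,0],0],
    [-1,[0.005,0,0],0],
    [-1,[0.005,0,0],0],
    [-1,[0.005,0,0],0],
    [-1,[0.005,0,0],0],
    [-1,[0.005,0,0],0],
    [-1,[0,0,0],0]
  ]
}}

```text
t: 7.73
eef_pos: [0.5755, -0.1207, 0.045]
tool_rot: [2.417, 2.005, 0.001]
force: [1.3, -5.3, -1.4]
grip_width: 0.0004
finger_force: 2.4
```

Call:
{"api": "apply_moves", "payload": {
  "increments": [
    [-1,[0.003,0,0],0],
    [-1,[0.002,0,0],0],
    [-1,[0.002,0,0],0],
    [-1,[0.001,0,0],0],
    [-1,[0,0,0],0],
    [-1,[0,0,0],0],
    [-1,[0,0,0],0],
    [-1,[0,0,0],0]
  ]
}}

```text
t: 8.4
eef_pos: [0.5765, -0.1157, 0.045]
tool_rot: [2.419, 2.001, -0.002]
force: [0.8, -6.7, -1.9]
grip_width: -0.0
finger_force: 3.3
```

Run:
```python
from h import *
b,s=snap('wrist','w5'); to([.5797,-.1052,.045],79,s); c=cam('wrist',s)
d=np.array([.192,.981,0]); n=np.array([.981,-.192,0]); o=np.array([.5797,-.1052,0])
for X in (15,25,30,35): print('cap far edge',X,proj(c,o+(X+20)/1e3*d+[0,0,.044]).round(1),'left/right',proj(c,o+X/1e3*d-.02*n+[0,0,.044]).round(1),proj(c,o+X/1e3*d+.02*n+[0,0,.044]).round(1))
print('lip',proj(c,o+.055*d+[0,0,.01]).round(1),'tab front',proj(c,o+.007*d+[0,0,.083]).round(1))
g=cv2.cvtColor(b,cv2.COLOR_RGB2GRAY)
for r in range(60,240,6): print(r,g[r,222:290:3])
```

```text
pos [ 0.5765 -0.1157  0.045 ] yaw 79.2 tilt [ 0.0007 -0.0023] F [ 0.8 -6.7 -1.9] w -0.0 ff 3.3 t 8.4
tool shift [ 0.0109  0.0012 -0.    ] turn 0.2
cap far edge 15 [255.5 152.6] left/right [223.6 183.8] [286.9 184. ]
cap far edge 25 [255.6 136.3] left/right [223.2 168.4] [287.5 168.6]
cap far edge 30 [255.6 128. ] left/right [223.  160.5] [287.8 160.8]
cap far edge 35 [255.7 119.5] left/right [222.9 152.5] [288.1 152.8]
lip [255.2 115.4] tab front [255.8 219.9]
60 [223 225 183 212 205 212 209 211 216 215 204 205 201 205 199 206 207 208
 204 188 192 172 210]
66 [224 219 224 216 218 212 210 194 203 205 199 194 196 200 201 214 203 199
 204 196 186 202 220]
72 [221 225 229 190 213 203 208 198 199 206 194 199 203 216 203 208 202 193
 196 199 199 189 187]
78 [227 229 227 207 214 207 209 219 206 207 196 182 153 173 201 217 214 212
 217 222 215 221 200]
84 [227 227 229 226 223 225 225 221 207 211 206 215 207 211 209 207 206 224
 224 218 215 218 213]
90 [228 229 228 227 169 231 229 226 225 224 225 212 212 212 212 205 209 219
 228 226 227 223 222]
96 [226 225 228 226 225 226 224 226 223 220 217
[... 1627 characters left out ...]
82  84]
198 [ 98  97  99  97  97  98  97 148 141 124 128 127 124 126 142 119  93  93
  89  93  92  91  91]
204 [109 110 109  88  27  23  31  19  23  27  22  25  28  23  23  22  23  20
  22 109 112 110 108]
210 [113 112 112  25  28  27  25  31  30  29  27  27  28  21  25  26  29  29
  23 103 111 110 116]
216 [109 109 111  25  23  22  22  29  28  27  27  29  27  28  24  21  28  26
  28  27 112 112 112]
222 [112 110  90  26  32  29  28  30  29  31  33  31  31  31  32  33  29  36
  30  25 111 111 191]
228 [111 111 112  26  25  29  30  37  21  27  28  27  30  26  26  28  31  31
  34  27 110 111 119]
234 [109 112 111 108 108  24  16  21  32  37  74  32  28  32  18  22  70 112
 110 111 112 111 180]
```

Call:
{"api": "apply_moves", "payload": {
  "increments": [
    [-1,[0.002,0,0],0],
    [-1,[0.002,0,0],0],
    [-1,[0.001,0,0],0],
    [-1,[0,0,0],0],
    [-1,[0,0,0],0],
    [-1,[0,0,0],0],
    [-1,[0,0,0],0],
    [-1,[0,0,0],0]
  ]
}}

```text
t: 9.12
eef_pos: [0.5765, -0.1156, 0.0451]
tool_rot: [2.419, 1.996, -0.008]
force: [-0.3, -14.3, 0.0]
grip_width: 0.0007
finger_force: 6.9
```

The slide is at its hard stop (14 N) and the cap stands on the landing. I'll back off, rise and measure the cap from above.

Call:
{"api": "apply_moves", "payload": {
  "increments": [
    [-1,[-0.005,0,0],0],
    [-1,[-0.015,0,-0.005],0],
    [-1,[-0.01,0,-0.03],0],
    [-1,[0,0,-0.04],0],
    [1,[0.01,0,-0.037],0],
    [1,[0.02,0.002,-0.025],0],
    [1,[0.02,0.002,-0.01],-5],
    [1,[0.015,0,0],-4]
  ]
}}

```text
t: 9.78
eef_pos: [0.5887, -0.0705, 0.1959]
tool_rot: [2.245, 2.194, 0.009]
force: [0.5, 1.4, 0.1]
grip_width: 0.0192
finger_force: 0.0
```

Call:
{"api": "apply_moves", "payload": {
  "increments": [
    [1,[0.004,0.003,0],0],
    [1,[0,0,0],0],
    [1,[0,0,0],0],
    [1,[0,0,0],0],
    [1,[0,0,0],0],
    [1,[0,0,0],0],
    [1,[0,0,0],0],
    [1,[0,0,0],0]
  ]
}}

```text
t: 10.45
eef_pos: [0.5893, -0.0717, 0.1917]
tool_rot: [-2.256, -2.186, 0.0]
force: [0.1, 0.7, -0.5]
grip_width: 0.0724
finger_force: 0.0
```

Run:
```python
from h import *
b,s=snap('wrist','w6'); to([.5855,-.0757,.19],88,s); c=cam('wrist',s); np.save('s6.npy',s,allow_pickle=True)
t,_=snap('top','top2'); sc,_=snap('scene','scene2')
P=[.5855,-.0757]
print('pred top/rim',proj(c,P+[.044]).round(1),proj(c,P+[.006]).round(1), 'R', (proj(c,[P[0]+.02,P[1],.044])-proj(c,P+[.044])).round(1))
u,v=proj(c,P+[.044]).round().astype(int); g=cv2.cvtColor(b,cv2.COLOR_RGB2GRAY)
for r in range(v-45,v+46,5): print(r,g[r,u-45:u+46:4] if r>=0 else '')
print(u-45)
```

```text
pos [ 0.5893 -0.0717  0.1917] yaw 88.2 tilt [-0.0003 -0.    ] F [ 0.1  0.7 -0.5] w 0.0724 ff 0.0 t 10.45
tool shift [-0.0041 -0.0037  0.0017] turn 0.2
pred top/rim [249.8 172.9] [250.1 165.3] R [18.  -0.5]
128 [ 99 100 110 104 106 118 121 119 121 121 128 113 118 132 133 106 117 112
 110 108 106 117 100]
133 [106 101 106 113 114 110 113 104 119 117 123 120 114 209 205 109 118 116
 108 107 112 109 109]
138 [ 98 103 111 107 105 107 106 104 103  93 109 105 115 205 200 103 115 113
 110 106 112 103  98]
143 [ 98 104 105 105 104 103 115 105 105 104 101 104 105 224 176  98  96  98
 110 105 106 107 107]
148 [102 102 102  99 100 110  94 105 108 105 103 105 107 223 226 103 104 102
 103  98 114 112 112]
153 [100  95 100 106 105 108 100 105 109 108 130 129 138 132 125 103 103 106
 108 102 117 118 118]
158 [101 100 107 104 105 111 107 104 107 135 166 167 168 251 198 136 103 105
 115 112 121 123 125]
163 [ 98 109 110 108 105 107 106 106 142 166 166 169 163 255 255 250 107 105
 119 121 126 127 119]
168 [ 96 101  97 106 104 105 106 107 162 167 166 166 253 253 252 165 127 129
 114 114  96 101 100]
173
[... 290 characters left out ...]
92]
188 [195 201 180 220 117  90 104 105 221 224 235 246 249 230 105  84 212 224
 177 199 190 194 195]
193 [196 192 190 206 230 143 215 213 193 221 221 105 109 105 108  79  90 224
 172 202 183 191 198]
198 [190 190 194 157 235 212 217 213 210 220 220 106 200 214 213 209 183 220
 150 199 190 191 190]
203 [187 191 199 198 246 208 217 217 175 222 224 108 213 218 216 218 242 227
 149 193 191 188 196]
208 [190 195 195 109 246 212 213 216 218 221 170 108 214 214 217 234 222 226
 146 196 196 191 197]
213 [192 198 190 106 231 212 211 213 221 220 107 103 213 214 214 227 213 227
 125 201 197 185 193]
218 [186 200 200 163 214 212 211 212 109 110 108 148 215 216 214 246 213 224
 133 211 195 187 192]
205
```

Run:
```python
from h import *
from scipy.optimize import least_squares
s=np.load('s6.npy',allow_pickle=True).item(); c=cam('wrist',s)
im=cv2.imread('pics/w6.png'); g=cv2.cvtColor(im,cv2.COLOR_BGR2GRAY).astype(float)
f=8; crop=cv2.resize(g[135:205,215:290],None,fx=f,fy=f,interpolation=cv2.INTER_CUBIC)
# radial edges on the left and top/right, from centre guess
cu,cv_=253,169; E=[]
for a in np.radians(np.arange(-200,21,10)):
    rr=np.arange(11,23,.25); pts=np.array([cu,cv_])[:,None]+np.array([np.cos(a),np.sin(a)])[:,None]*rr
    val=cv2.remap(g.astype(np.float32),pts[0].astype(np.float32)[None],pts[1].astype(np.float32)[None],cv2.INTER_LINEAR)[0]
    k=np.argmin(np.diff(np.convolve(val,np.ones(5)/5,'same'))[3:-6])+3; E.append((np.degrees(a).round(),rr[k],val[k-5:k+6:2].round()))
for e in E: print(*e)
for z in(.044,):
  for p in[(236.5,169),(269.5,169),(253,153.5),(253,184)]: print(p,at(c,p,z).round(4))
# top view
t=cv2.cvtColor(cv2.imread('pics/top2.png'),cv2.COLOR_BGR2GRAY); tc=cam('top'); q=proj(tc,[.5855,-.0757,.044]); print(q)
u,v=q.round().astype(int)
for r in range(v-14,v+15,2): print(r,t[r,u-14:u+15:2])
sc=cam('scene'); q=proj(sc,[.5855,-.0757,.044]); print('scene',q); t=cv2.cvtColor(cv2.imread('pics/scene2.png'),cv2.COLOR_BGR2GRAY); u,v=q.round().astype(int)
for r in range(v-14,v+15,2): print(r,t[r,u-14:u+15:2])
```

```text
-200.0 17.5 [165. 165. 164. 162. 161. 162.]
-190.0 16.75 [161. 163. 162. 159. 157. 157.]
-180.0 18.5 [160. 162. 154. 134. 120. 108.]
-170.0 18.5 [161. 151. 141. 124. 107. 106.]
-160.0 16.75 [163. 161. 154. 146. 137. 130.]
-150.0 16.5 [164. 162. 155. 143. 134. 129.]
-140.0 19.0 [135. 134. 126. 115. 107. 105.]
-130.0 15.0 [167. 167. 159. 148. 138. 135.]
-120.0 14.25 [166. 164. 159. 150. 141. 138.]
-110.0 19.5 [135. 130. 124. 116. 109. 106.]
-100.0 18.75 [138. 137. 134. 126. 118. 112.]
-90.0 18.5 [135. 137. 132. 121. 112. 107.]
-80.0 13.5 [165. 159. 153. 147. 140. 137.]
-70.0 13.25 [250. 248. 236. 211. 193. 202.]
-60.0 21.0 [222. 208. 179. 150. 119. 104.]
-50.0 13.5 [247. 243. 228. 200. 169. 161.]
-40.0 13.75 [239. 247. 232. 204. 174. 174.]
-30.0 14.25 [250. 246. 232. 188. 146. 137.]
-20.0 15.0 [250. 234. 206. 168. 138. 121.]
-10.0 14.75 [242. 242. 215. 166. 137. 125.]
0.0 15.25 [157. 156. 155. 130. 106. 108.]
10.0 16.75 [155. 153. 144. 124. 112. 106.]
20.0 15.5 [180. 213. 202. 171. 152. 150.]
(236.5, 169) [ 0.5709 -0.0708  0.044 ]
(269.5, 169) [ 0.6074 -0.0719  0.044 ]
(253, 153.5) [ 0
[... 1401 characters left out ...]
119 207 233 205 177 138 143 139 132 120]
204 [213 209 129  84 138 212 218 140 127 118 106  96  96  96  97]
206 [215 210 188 127 117 102  97  96  97  98  97  97  97  98  98]
208 [212 212 185  97  96  96  96  97  96  97  96  95  95  97  97]
210 [213 213 204  97  96  95  95  95  95  95  95  96  97  96  97]
212 [212 211 207 117  96  96  97  95  95  95  98  97 228  94  95]
214 [214 210 208 144  95  96  95  96  96  93  96 103 215 151  96]
216 [216 213 210 179  93 163 161  95  95  95  96 110 190 203  97]
218 [218 214 210 186  93 168 217  93  94  94  95 121 168 225  95]
220 [218 214 211 207  94 153 225  94  93  95  93 124 140 238  94]
222 [218 216 213 211 118 144 232  94  95  96  93 135 142 222 142]
```

The cap is measured at about (0.588, -0.074), nearly under the tool. Fingers are open, so I'll descend.

Call:
{"api": "apply_moves", "payload": {
  "increments": [
    [1,[-0.0025,-0.001,0.02],0],
    [1,[0,0,0.03],0],
    [1,[0,0,0.03],0],
    [1,[0,0,0.03],0],
    [1,[0,0,0.025],0],
    [1,[0,0,0.02],0],
    [1,[0,0,0.01],0],
    [1,[0,0,0],0]
  ]
}}

```text
t: 11.27
eef_pos: [0.5864, -0.0735, 0.0244]
tool_rot: [-2.252, -2.185, 0.004]
force: [0.3, -0.7, 0.0]
grip_width: 0.0868
finger_force: 0.0
```

Call:
{"api": "apply_moves", "payload": {
  "increments": [
    [1,[0,0,0.008],0],
    [1,[0,0,0.008],0],
    [1,[0,0,0.006],0],
    [1,[0,0,0.004],0],
    [1,[0,0,0.003],0],
    [1,[0,0,0],0],
    [1,[0,0,0],0],
    [1,[0,0,0],0]
  ]
}}

```text
t: 11.93
eef_pos: [0.5887, -0.0737, -0.0018]
tool_rot: [2.254, 2.187, 0.0]
force: [-0.0, 0.8, 1.0]
grip_width: 0.0875
finger_force: 0.0
```

Run:
```python
from h import *
b,s=snap('wrist','w7'); to([.5880,-.0742,-.004],88,s)
sc,_=snap('scene','scene3'); c=cam('scene')
A=cv2.resize(sc[150:225,180:260],None,fx=5,fy=5,interpolation=cv2.INTER_CUBIC)[:375,:400]
B=b[90:370,90:420]; B=cv2.resize(B,(400,339)); B=cv2.copyMakeBorder(B,0,36,0,0,cv2.BORDER_CONSTANT)
cv2.imwrite('pics/c5.png',np.hstack([A,B])[:,:,::-1])
```

```text
pos [ 0.5887 -0.0737 -0.0018] yaw 88.3 tilt [ 0.0006 -0.0002] F [-0.   0.8  1. ] w 0.0875 ff 0.0 t 11.93
tool shift [-0.0005 -0.0007  0.0022] turn 0.3
```

View pics/c5.png

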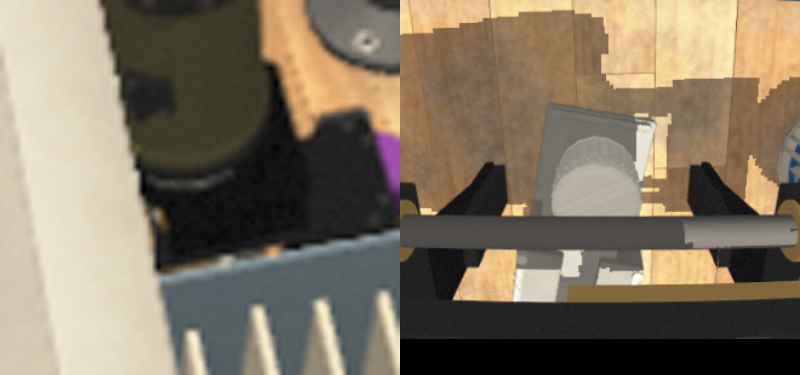

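The picture shows the cap, seen at (597,195), standing centred between the open fingers at (490,190) and (700,190). I'll close on it.

Call:
{"api": "apply_moves", "payload": {
  "increments": [
    [-1,[0,0,0],0],
    [-1,[0,0,0],0],
    [-1,[0,0,0],0],
    [-1,[0,0,0],0],
    [-1,[0,0,0],0],
    [-1,[0,0,0],0],
    [-1,[0,0,0],0],
    [-1,[0,0,0],0]
  ],
  "newtons": 50
}}

```text
t: 12.7
eef_pos: [0.5884, -0.0737, -0.0022]
tool_rot: [2.255, 2.187, -0.0]
force: [0.3, -0.0, -0.4]
grip_width: 0.0417
finger_force: 0.0
```

Call:
{"api": "apply_moves", "payload": {
  "increments": [
    [-1,[0,0,0],0],
    [-1,[0,0,0],0],
    [-1,[0,0,-0.005],0],
    [-1,[0,0,-0.01],0],
    [-1,[0,0,-0.015],0],
    [-1,[0,0,-0.01],0],
    [-1,[0,0,0],0],
    [-1,[0,0,0],0]
  ]
}}

```text
t: 13.37
eef_pos: [0.5892, -0.0739, 0.0389]
tool_rot: [2.254, 2.186, 0.002]
force: [0.5, -0.2, -0.8]
grip_width: 0.0389
finger_force: 50.0
```

The cap is gripped at 50 N. I'll lift and carry it to a spot 65 mm short of the hub, so the camera sees the hub bolts past the cap.

Call:
{"api": "apply_moves", "payload": {
  "increments": [
    [-1,[0,0,-0.03],0],
    [-1,[0,0,-0.035],0],
    [-1,[-0.01,-0.008,-0.03],0],
    [-1,[-0.025,-0.02,-0.005],0],
    [-1,[-0.03,-0.02,0],0],
    [-1,[-0.03,-0.02,0],0],
    [-1,[-0.03,-0.02,0],0],
    [-1,[-0.03,-0.02,0],0]
  ]
}}

```text
t: 14.03
eef_pos: [0.474, -0.2264, 0.1372]
tool_rot: [-2.254, -2.187, 0.001]
force: [0.3, -1.4, -0.5]
grip_width: 0.0387
finger_force: 50.0
```

Call:
{"api": "apply_moves", "payload": {
  "increments": [
    [-1,[-0.03,-0.02,0],0],
    [-1,[-0.03,-0.015,0],0],
    [-1,[-0.02,-0.005,0],0],
    [-1,[-0.015,0,0],0],
    [-1,[0,0,0],0],
    [-1,[0,0,0],0],
    [-1,[0,0,0],0],
    [-1,[0,0,0],0]
  ]
}}

```text
t: 14.7
eef_pos: [0.434, -0.317, 0.1376]
tool_rot: [-2.251, -2.191, -0.001]
force: [0.1, 0.8, -0.9]
grip_width: 0.0381
finger_force: 50.0
```

Run:
```python
from h import *
b,s=snap('wrist','w8'); to([.4348,-.2545,.139],88,s); c=cam('wrist',s); np.save('s8.npy',s,allow_pickle=True)
H=np.array([.4348,-.2545,.022]); uv=proj(c,H); print('hub pred',uv.round(1),'tip',proj(c,H+[0,0,.05]).round(1))
g=cv2.cvtColor(b,cv2.COLOR_RGB2GRAY); u,v=uv.round().astype(int)
a=g[max(v-50,0):v+50,u-50:u+50]; n,l,st,ce=cv2.connectedComponentsWithStats((a>130).astype(np.uint8))
for i in range(1,n):
    if 4<st[i,4]<150:print('blob',(ce[i]+[u-50,max(v-50,0)]).round(1),st[i,4])
q=proj(c,s['eef_pos']+np.array([0,0,.046])); print('cap top pred',q.round(1), 'rim', proj(c,s['eef_pos']+np.array([0,0,.008])).round(1))
u,v=q.round().astype(int)
for r in range(v-70,v+40,5): print(r,g[r,u-50:u+51:4])
```

```text
pos [ 0.434  -0.317   0.1376] yaw 88.5 tilt [-0.0001  0.001 ] F [ 0.1  0.8 -0.9] w 0.0381 ff 50.0 t 14.7
tool shift [ 0.0625 -0.0009 -0.0013] turn 0.5
hub pred [252.3 113.6] tip [252.2 117.5]
blob [275.2 113.7] 6
blob [212.6 127.1] 78
blob [251.5 154.1] 75
blob [267.7 161.5] 68
blob [243.1 162.9] 9
cap top pred [253.7 258. ] rim [253.5 227.5]
188 [110 101 182 204 127 171 214 227 227 123 242 238 241 146 148 146 143 141
 131 134 224 204 198 160 146 129]
193 [144 189 191 209 222 219 217 232 233 183 242 240 238 237 241 238 233 238
 202 219 216 187 201 200 196 173]
198 [164 188 200 216 226 228 224 232 232 205 241 240 241 241 236 243 233 235
 200 225 217 182 193 197 192 184]
203 [180 197 200 224 224 219 224 229 230 222 229 195 176 206 226 241 237 232
 211 222 224 191 190 208 181 190]
208 [191 209 212 220 221 218 208 217 164 147 153 159 154 146 150 148 158 223
 205 222 212 205 184 195 188 169]
213 [209 232 235 234 238 241 193 144 143 151 149 150 152 149 151 149 150 145
 168 225 226 200 191 182 177 196]
218 [210 226 235 228 239 231 147 147 146 151 149 156 155 149 150 144 147 146
 148 186 223
[... 856 characters left out ...]
184 181 183 183 183
 181 178 177 174  30  34  34  32]
263 [ 37  37  32 127 188 188 185 183 185 188 184 181 180 183 182 181 178 179
 183 184 181 164  32  35  29  33]
268 [ 50  46  46  47 126 134 135 135 133 134 136 135 133 135 132 136 134 135
 133 129 124  97  47  42  47  51]
273 [76 76 75 77 76 76 76 77 74 75 74 75 74 75 74 76 74 71 75 75 76 74 73 73
 76 73]
278 [80 78 79 77 82 78 79 79 75 78 81 79 80 80 77 78 79 77 79 79 81 78 80 80
 83 80]
283 [85 85 84 79 83 81 84 85 83 83 81 82 81 86 84 81 85 84 84 86 84 86 86 82
 82 86]
288 [84 82 82 85 84 81 83 84 83 83 86 82 82 85 83 81 81 83 80 82 82 83 83 80
 88 83]
293 [80 80 80 82 81 81 77 82 78 79 77 78 80 77 80 81 80 78 80 80 78 82 83 81
 78 77]
```

Run:
```python
from h import *
s=np.load('s8.npy',allow_pickle=True).item(); c=cam('wrist',s); Rm=rot(s['tool_rot'])
im=cv2.imread('pics/w8.png'); g=cv2.cvtColor(im,cv2.COLOR_BGR2GRAY)
for z in(.004,.008,.040,.0435,.046):
    print('z',z,[(x,proj(c,s['eef_pos']+Rm@[x/1e3,0,-z]).round(1)[1]) for x in (12,14,16,18,20,22)])
print('col253',list(zip(range(198,236),g[198:236,250:256].mean(1).round().astype(int))))
for r in range(70,170,4): print(r,g[r,196:312:4])
```

```text
z 0.004 [(12, np.float64(207.5)), (14, np.float64(204.5)), (16, np.float64(201.5)), (18, np.float64(198.4)), (20, np.float64(195.4)), (22, np.float64(192.3))]
z 0.008 [(12, np.float64(209.7)), (14, np.float64(206.7)), (16, np.float64(203.6)), (18, np.float64(200.6)), (20, np.float64(197.5)), (22, np.float64(194.4))]
z 0.04 [(12, np.float64(231.9)), (14, np.float64(228.3)), (16, np.float64(224.8)), (18, np.float64(221.2)), (20, np.float64(217.6)), (22, np.float64(214.0))]
z 0.0435 [(12, np.float64(234.8)), (14, np.float64(231.2)), (16, np.float64(227.6)), (18, np.float64(224.0)), (20, np.float64(220.3)), (22, np.float64(216.6))]
z 0.046 [(12, np.float64(237.0)), (14, np.float64(233.3)), (16, np.float64(229.7)), (18, np.float64(226.0)), (20, np.float64(222.3)), (22, np.float64(218.5))]
col253 [(198, np.int64(242)), (199, np.int64(242)), (200, np.int64(241)), (201, np.int64(242)), (202, np.int64(232)), (203, np.int64(175)), (204, np.int64(160)), (205, np.int64(156)), (206, np.int64(152)), (207, np.int64(153)), (208, np.int64(151)), (209, np.int64(150)), (210, np.int64(150)), (211, np.in
[... 2905 characters left out ...]
 71  71  71  73  72  71  68  69  70  70
  72  67  68  72  80 191 117 122 118 110 125]
150 [105 105 112 123 125 128  69  68  72  71  69  70  69 165 155 133  70  67
  71  69  72  73 202 217 124 119 114 109 116]
154 [110 105 108 119 130 127 116  94  70  69  69  72  73 139  76 159  71  69
  67  71  75 132 226 216 119 119 121 108 122]
158 [111 100 113 118 122 124 115 110 114  83  72  71  68 157 133 134  68  68
  73 124 119 139 229 215 121 118 110 108 111]
162 [114 109 124 118 120 126 115 110 106 113 116 138 113  93  94 117 124 154
 147 151 126 139 227 215 125 117 108 108 111]
166 [112 106 123 113 126 115 105 110 114 113 116 149 143 141 151 140 146 146
 150 141 123 137 228 221 123 119 109 109 112]
```

```bash
cat > fit.py <<'E'
from h import *
from scipy.optimize import minimize
th=np.radians(np.arange(0,360,4))
def fit(name,s,circles,p0,arc=None,rmax=None):
    c=cam('wrist',s); g=cv2.GaussianBlur(cv2.cvtColor(cv2.imread(f'pics/{name}.png'),cv2.COLOR_BGR2GRAY).astype(np.float32),(0,0),1.0)
    gx=cv2.Sobel(g,cv2.CV_32F,1,0);gy=cv2.Sobel(g,cv2.CV_32F,0,1); m=np.hypot(gx,gy); m=np.minimum(m,60)
    def score(p):
        t=0
        for r,z,vis in circles:
            a=th if vis is None else th[[vis(x) for x in th]]
            uv=np.array([proj(c,[p[0]+r*np.cos(x),p[1]+r*np.sin(x),z]) for x in a],np.float32)
            if rmax: uv=uv[uv[:,1]<rmax]
            t+=cv2.remap(m,uv[None,:,0].copy(),uv[None,:,1].copy(),cv2.INTER_LINEAR).mean()
        return t
    best=[]
    for dx in np.arange(-6,6.1,1): 
        for dy in np.arange(-7,7.1,1): best.append((score((p0[0]+dx/1e3,p0[1]+dy/1e3)),dx,dy))
    best.sort(reverse=True); b=best[0]
    r=minimize(lambda p:-score(p),[p0[0]+b[1]/1e3,p0[1]+b[2]/1e3],method='Nelder-Mead',options=dict(initial_simplex=[[p0[0]+b[1]/1e3+i,p0[1]+b[2]/1e3+j] for i,j in((0,0),(.001,0),(0,.001))]))
    return r.x.round(4),round(-r.fun,1),[ (round(float(q[0]),1),q[1],q[2]) for q in best[:4]]
E
python3 - <<'E'
from fit import *
L=lambda f:np.load(f,allow_pickle=True).item()
s1,s6,s8=L('s1.npy'),L('s6.npy'),L('s8.npy')
up=lambda x:np.sin(x)>-.2
print('cap w6',fit('w6',s6,[(.0195,.044,None),(.02,.006,lambda x:np.sin(x)>.3)],(.588,-.074)), s6['eef_pos'])
e=s8['eef_pos']
for dz in (.0055,.008):
  print('cap w8',dz,(lambda r:(r[0]-e[:2],r[1:]))(fit('w8',s8,[(.0195,e[2]+dz+.038,up),(.02,e[2]+dz,lambda x:np.sin(x)>.3)],e[:2],rmax=265)))
for n,s in(('w1',s1),('w8',s8)): print('hub',n,fit(n,s,[(.05,.018,None),(.039,.02,None)],(.4348,-.2545)))
E
```

```text
cap w6 (array([ 0.588 , -0.0759]), np.float64(119.0), [(119.0, np.float64(0.0), np.float64(-2.0)), (116.7, np.float64(-1.0), np.float64(-2.0)), (115.3, np.float64(0.0), np.float64(-3.0)), (115.1, np.float64(0.0), np.float64(-1.0))]) [ 0.58931926 -0.07166773  0.19169138]
cap w8 0.0055 (array([-0.00078117, -0.0030497 ]), (np.float64(110.8), [(110.3, np.float64(-1.0), np.float64(-3.0)), (102.6, np.float64(0.0), np.float64(-3.0)), (97.2, np.float64(-1.0), np.float64(-4.0)), (96.8, np.float64(0.0), np.float64(-4.0))]))
cap w8 0.008 (array([-0.00078117, -0.0021497 ]), (np.float64(107.7), [(106.1, np.float64(-1.0), np.float64(-2.0)), (97.1, np.float64(-1.0), np.float64(-3.0)), (96.7, np.float64(0.0), np.float64(-2.0)), (95.4, np.float64(0.0), np.float64(-3.0))]))
hub w1 (array([ 0.4353, -0.2532]), np.float64(87.0), [(86.6, np.float64(0.0), np.float64(1.0)), (86.2, np.float64(1.0), np.float64(1.0)), (86.1, np.float64(1.0), np.float64(2.0)), (85.9, np.float64(0.0), np.float64(2.0))])
hub w8 (array([ 0.4343, -0.2545]), np.float64(73.7), [(73.1, np.float64(0.0), np.float64(0.0)), (72.1, np.float64(-1.0), np.float64(0.0)), (70.9, np.float64(1.0), np.float64(0.0)), (70.0, np.float64(0.0), np.float64(-1.0))])
```

Two views agree: the cap centre is 2–3 mm behind the tool centre. The target TCP is therefore (0.435, -0.252). I'll move over the stud and lower.

Call:
{"api": "apply_moves", "payload": {
  "increments": [
    [-1,[0.015,0,0],0],
    [-1,[0.02,0,0],0],
    [-1,[0.015,0,0.005],0],
    [-1,[0.01,-0.0005,0.015],0],
    [-1,[0.005,0,0.02],0],
    [-1,[0,0,0.015],0],
    [-1,[0,0,0.005],0],
    [-1,[0,0,0],0]
  ],
  "newtons": 60
}}

```text
t: 15.42
eef_pos: [0.4333, -0.2523, 0.0764]
tool_rot: [-2.251, -2.187, 0.001]
force: [-0.5, -0.2, -0.1]
grip_width: 0.0383
finger_force: 60.0
```

Call:
{"api": "apply_moves", "payload": {
  "increments": [
    [-1,[0,0,0.004],0],
    [-1,[0,0,0.004],0],
    [-1,[0,0,0.004],0],
    [-1,[0,0,0.003],0],
    [-1,[0,0,0],0],
    [-1,[0,0,0],0],
    [-1,[0,0,0],0],
    [-1,[0,0,0],0]
  ]
}}

```text
t: 16.08
eef_pos: [0.4345, -0.2543, 0.0631]
tool_rot: [2.255, 2.187, 0.0]
force: [0.6, -0.2, -0.1]
grip_width: 0.0386
finger_force: 60.0
```

Call:
{"api": "apply_moves", "payload": {
  "increments": [
    [-1,[0,0,0.003],0],
    [-1,[0,0,0.002],0],
    [-1,[0,0,0],0],
    [-1,[0,0,0],0],
    [-1,[0,0,0],0],
    [-1,[0,0,0],0],
    [-1,[0,0,0],0],
    [-1,[0,0,0],0]
  ]
}}

```text
t: 16.75
eef_pos: [0.4344, -0.2542, 0.0579]
tool_rot: [2.255, 2.187, -0.0]
force: [-0.4, -0.9, -0.0]
grip_width: 0.038
finger_force: 60.0
```

Run:
```python
from fit import *
b,s=snap('wrist','w9'); to([.4351,-.2519,.0355],88,s); e=s['eef_pos']
up=lambda x:np.sin(x)>-.2
print((lambda r:(r[0]-e[:2],r[1:]))(fit('w9',s,[(.0195,e[2]+.0445,up)],e[:2],rmax=265)))
print('hub',fit('w9',s,[(.05,.018,lambda x:np.sin(x)>.3)],(.4348,-.2545)))
```

```text
pos [ 0.4344 -0.2542  0.0579] yaw 88.3 tilt [ 0.0001 -0.0002] F [-0.4 -0.9 -0. ] w 0.038 ff 60.0 t 16.75
tool shift [0.0023 0.0006 0.0224] turn 0.3
(array([-0.0008936 , -0.00193142]), (np.float64(57.5), [(57.4, np.float64(-1.0), np.float64(-2.0)), (53.8, np.float64(0.0), np.float64(-2.0)), (49.5, np.float64(-1.0), np.float64(-1.0)), (48.3, np.float64(0.0), np.float64(-1.0))]))
hub (array([ 0.4344, -0.2539]), np.float64(55.6), [(54.0, np.float64(0.0), np.float64(1.0)), (52.0, np.float64(-1.0), np.float64(1.0)), (50.7, np.float64(1.0), np.float64(1.0)), (48.5, np.float64(-2.0), np.float64(1.0))])
```

The rim now surrounds the tip without force. I'll correct by 2 mm, then press down.

Call:
{"api": "apply_moves", "payload": {
  "increments": [
    [-1,[0.001,0.0005,0],0],
    [-1,[0.001,0.0005,0],0],
    [-1,[0,0,0.003],0],
    [-1,[0,0,0.003],0],
    [-1,[0,0,0.003],0],
    [-1,[0,0,0.003],0],
    [-1,[0,0,0],0],
    [-1,[0,0,0],0]
  ]
}}

```text
t: 17.47
eef_pos: [0.4349, -0.2527, 0.0458]
tool_rot: [2.255, 2.187, -0.002]
force: [-2.0, -1.7, 2.2]
grip_width: 0.0383
finger_force: 60.0
```

Call:
{"api": "apply_moves", "payload": {
  "increments": [
    [-1,[0,0,0.003],0],
    [-1,[0,0,0.003],0],
    [-1,[0,0,0.003],0],
    [-1,[0,0,0.002],0],
    [-1,[0,0,0],0],
    [-1,[0,0,0],0],
    [-1,[0,0,0],0],
    [-1,[0,0,0],0]
  ]
}}

```text
t: 18.13
eef_pos: [0.4354, -0.2522, 0.0352]
tool_rot: [-2.255, -2.187, 0.0]
force: [-2.3, -0.3, 5.5]
grip_width: 0.0388
finger_force: 60.0
```

Call:
{"api": "apply_moves", "payload": {
  "increments": [
    [-1,[0,0,0.002],0],
    [-1,[0,0,0.002],0],
    [-1,[0,0,0.001],0],
    [-1,[0,0,0],0],
    [-1,[0,0,0],0],
    [-1,[0,0,0],0],
    [-1,[0,0,0],0],
    [-1,[0,0,0],0]
  ]
}}

```text
t: 18.8
eef_pos: [0.4357, -0.2525, 0.0334]
tool_rot: [2.255, 2.187, -0.002]
force: [-9.7, 3.7, 26.5]
grip_width: 0.0383
finger_force: 60.0
```

Call:
{"api": "apply_moves", "payload": {
  "increments": [
    [-1,[0,0,0.002],0],
    [-1,[0,0,0.001],0],
    [-1,[0,0,0],0],
    [-1,[0,0,0],0],
    [-1,[0,0,0],0],
    [-1,[0,0,0],0],
    [-1,[0,0,0],0],
    [-1,[0,0,0],0]
  ]
}}

```text
t: 19.47
eef_pos: [0.4358, -0.2526, 0.033]
tool_rot: [2.255, 2.187, -0.003]
force: [-15.4, 7.0, 45.6]
grip_width: 0.0385
finger_force: 60.1
```

Hard stop at 45 N, so I'll ease to about 20 N and verify cap height and position in the image.

Call:
{"api": "apply_moves", "payload": {
  "increments": [
    [-1,[0,0,-0.002],0],
    [-1,[0,0,-0.002],0],
    [-1,[0,0,0],0],
    [-1,[0,0,0],0],
    [-1,[0,0,0],0],
    [-1,[0,0,0],0],
    [-1,[0,0,0],0],
    [-1,[0,0,0],0]
  ]
}}

```text
t: 20.13
eef_pos: [0.4357, -0.2524, 0.0335]
tool_rot: [2.254, 2.187, -0.001]
force: [-7.4, 2.5, 19.8]
grip_width: 0.0386
finger_force: 60.0
```

Run:
```python
from fit import *
b,s=snap('wrist','w10'); to([.4351,-.2519,.0355],88,s); e=s['eef_pos']; s8=np.load('s8.npy',allow_pickle=True).item()
up=lambda x:np.sin(x)>-.2
for n,q in(('w8',s8),('w10',s)):
  E=q['eef_pos']
  for dz in(.041,.0435,.046,.049,.052): r=fit(n,q,[(.0195,E[2]+dz,up)],E[:2],rmax=265); print(n,dz,(r[0]-E[:2]).round(4),r[1])
print('hub',fit('w10',s,[(.05,.018,lambda x:np.sin(x)>.3)],(.4348,-.2545)))
# column profile of cap far edges in both, tool-fixed view
for n in('w8','w9','w10'):
  g=cv2.cvtColor(cv2.imread(f'pics/{n}.png'),cv2.COLOR_BGR2GRAY); print(n,g[196:236,248:257].mean(1).round().astype(int))
```

```text
pos [ 0.4357 -0.2524  0.0335] yaw 88.3 tilt [-0.0001 -0.001 ] F [-7.4  2.5 19.8] w 0.0386 ff 60.0 t 20.13
tool shift [ 0.0005 -0.0007 -0.002 ] turn 0.3
w8 0.041 [-0.001  -0.0035] 57.7
w8 0.0435 [-0.0009 -0.0024] 57.8
w8 0.046 [-0.001  -0.0013] 57.9
w8 0.049 [-0.0006 -0.    ] 57.4
w8 0.052 [-0.0009  0.0012] 53.2
w10 0.041 [-0.0009 -0.0035] 57.4
w10 0.0435 [-0.0008 -0.0024] 57.4
w10 0.046 [-0.0009 -0.0013] 57.5
w10 0.049 [-0.0006 -0.    ] 57.1
w10 0.052 [-0.0008  0.0013] 52.6
hub (array([ 0.4345, -0.2536]), np.float64(53.4), [(52.9, np.float64(0.0), np.float64(1.0)), (51.5, np.float64(-1.0), np.float64(1.0)), (49.1, np.float64(-2.0), np.float64(1.0)), (48.3, np.float64(1.0), np.float64(2.0))])
w8 [240 241 242 242 241 240 232 184 160 156 151 153 152 151 150 148 150 150
 150 151 151 152 152 154 156 154 155 162 164 168 177 182 186 187 187 191
 196 194 188 186]
w9 [ 36  34  34  34  35  42  99 147 155 153 147 148 149 146 146 144 146 147
 145 146 147 148 148 150 154 149 150 157 159 164 172 178 181 181 183 187
 191 189 184 181]
w10 [ 59  59  60  60  60  67  91 133 156 153 147 147 148 146 145 145 147 148
 147 146 147 148 148 150 151 150 148 157 159 162 172 177 180 182 181 184
 191 189 182 180]
```

The cap hasn't slipped in the grip. Its rim is at about 41–42 mm on the seal stop with 20 N pressing, so I'm handing in.

```bash
python3 -c "
from bench import bot
print(bot.close_job())"
```

```text
the job is handed in; nothing more can be done
None
```

I handed the job in with the cap clicked onto the stud and the fingers still holding it down at about 20 N; its rim measures about 41–42 mm high, so the seal ring should be squeezed flat, but no verdict came back.

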